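Rock a stuck locating block out of its nest

ROBOT

A 7-joint arm with a two-finger parallel gripper is mounted at the origin on the work surface. World frame = base frame: x ahead of the robot, y to its left, z up, the work surface at z = 0. Lengths are in m, angles in rad, forces in N, time in s.
With the tool pointing down it reaches from about 0.35 to 0.9 m from the base axis. Payload 7.2 kg.
Tool frame: the origin (TCP) lies at the very end of the fingers, on their centre line; the grasp point (between the pads) lies 19 mm behind it; z points along the fingers, y is the line along which they close (so a half turn about z gives the same grasp; the last joint's range is limited). The gripper opens to 85 mm and grips with 20 to 120 N. Pads are 22 mm wide; open, the fingers measure 114 mm over their backs; the gripper's body (76 mm by 85 mm) begins 54 mm behind the grasp point. The pads swing forward as they close: fully open they stand 13 mm farther back than shut.
Start: joints at [1.179, 0.411, -0.013, 1.596, 0.006, 1.134, -0.082], TCP at [0.199, -0.593, 0.231] pointing down, gripper open.
Joint ranges: [-2.95, 2.95], [-0.29, 1.99], [-1.47, 1.44], [0.14, 2.54], [-1.03, 4.17], [0.13, 1.85], [-2.86, 2.86]. Speed limits (rad/s): [2.39, 2.39, 3.01, 3.01, 3.14, 3.14, 3.14].

INTERFACE

Orientations are given as a unit quaternion [w, x, y, z].
In Python, from plant import env gives the robot as it stands.
- The arm moves only by the shell command python3 -m crank 'ROWS' [OPENING] [FORCE]. ROWS is JSON, a list of rows, each a list of 6 numbers: the shift along the tool's x, y, z as a fraction of full scale, then the turn, a rotation vector about the tool's x, y, z as a fraction of full scale. In form: [[dx, dy, dz, ax, ay, az], ...]. A call has 1 to 12 rows; each row is the pose to reach, as a shift and turn from the pose commanded when the call began, along the tool's axes at that moment; what a row does not reach only later rows make up. Full scale, the value 1, is 0.15 m for a shift and 120 degrees for a turn. A row lasts 1/10 s, in which the tool goes at most 50 mm and 8.59 degrees, less where a joint would pass 70% of its speed; a pose out of reach is approached as far as the arm can. A call with a number of a shift or a turn outside -1 to 1 is refused whole. A call with a gripper value outside its range is refused whole. OPENING is the opening, from -1 (shut) to 1 (fully open), set as the call begins (- or left out, the last holds). The fingers move at their own pace and stop on an object; FORCE is the grip in N (left out, the last holds). Time passes only in rows, so rows that repeat a pose let the fingers close. It gives the time, the measured TCP pose, the force and the opening at its end, in the units of the state.
- env.observe(): the state, without advancing time (a new reading comes with each control period).
- env.snapshot(name): name is "scene" or "top" or "wrist"; returns a dict with "pixels" (384x512x3 uint8, red, green, blue), "depth" (384x512 float32, m along the optical axis (not along the pixel's ray), 0 where there is no reading), "fx", "fy", "cx", "cy" (pixels), "k1" (the pictures are not rectified: a ray, as slopes to the right and down, at radius r is drawn at 1 + k1 r^2 times it, then the intrinsics apply), "extrinsics" (4x4, takes a point from camera to world coordinates). Camera axes: x right, y up, looking along -z (the intrinsics and any distortion apply to the point x, -y, -z); pixel columns grow to the right and rows downward; lengths in m; the calibration is good to about 2 mm. A picture is of the moment at which its call begins.
- env.close_job(): hands the job in, once; it reports no verdict.
The state is a dict: "time": time; "joint_positions": joint angles; "qd": joint speeds; "joint_efforts": joint torques, N m; "position": TCP position; "tool_rot": TCP orientation; "ft_force": force on the tool from outside, world axes, zero at the start; "ft_torque": the same for the moment, N m; "width": finger opening in m.
Only numpy, scipy, OpenCV 4.12 (cv2) and the standard library are available. Lean on these libraries where they do the work, as an engineer would, in place of code of your own. Each camera call takes 0.05 s, during which the arm holds its last target. There are 200 camera calls.

TASK

The aluminium locating block with the orange end marking is stuck in the grey nest on top of the stage. Grip its upright tab and rock it side to side along its length while easing it up, lifting the orange-marked end first and then the other end, a good five degrees each way, until it comes free; do not yank it straight out, as that pulls the nest up off its magnets. Finish while still holding the block in the gripper, upright, still and just clear above the pocket (a centimetre or two), and leave everything else where it is.

Things in the scene. Friction and masses are not known exactly. Their poses are not given: they have to be found in the camera images.
- block: the stuck locating block, bare aluminium, 0.12 to 0.2 kg, an upside-down T: foot 16 (x) x 60 (y) x 34 (z) mm with a tab on its middle. Origin: centre of its underside; z up, y along its length. At the start it stands 28 mm deep in the pocket, the foot's shoulders 6 mm above the nest's top face
- block_tab (a point): middle of the block's tab, 57 mm above its underside. The tab is 16 (x) x 28 (y) mm and rises from 34 to 80 mm above the underside (6 to 52 mm above the nest's top face at the start). Grip it across its 28 mm (fingers closing along y, over the shoulders, which are 16 mm long) or its 16 mm
- block_mark (a point): the orange marking on the shoulder at the block's +y end, 34 mm above the underside
- nest_mouth (a point): centre of the pocket's mouth in the top face (96 mm above the bench) of the nest, a grey block 80 (x) x 110 (y) x 36 (z) mm. y along the pocket, z up. The pocket is 65 mm long (y) and 28 mm deep, so the block has 2.5 mm of play at each end and can be tilted lengthwise about 0.15 rad even when fully down; any further out, more
- pinch (a point): middle between the pocket's two pinch points, 10 mm below the mouth. Across (x) the foot is pinched 22 mm either side of the middle (y) between fixed brass ribs and spring pads: each end is held by about 17 N of friction, so a straight pull takes 30 to 38 N, while rocking slides the ends by turns with little net pull. The pinch lasts until the underside is 3 mm below the mouth
- nest (a joint): how far the nest has been pulled up off the stage, m (0 = seated, never to exceed 0.004). Magnets and its weight hold it down with about 24 N
- stage: the black two-axis stage, fixed to the bench, with the nest in its middle and silver wing plates (90 mm wide in x, top 60 mm above the bench) reaching 180 mm to either side along y; two black micrometer knobs low on its -x and -y sides. Origin on the bench under the nest's middle; y along the pocket and wings
- spare: the second locating block, same shape and size as the stuck one but dark steel with a BLUE end marking; stands on the stage's left silver wing plate. Leave it alone. Origin: centre of its underside
- plate: loose polished steel plate 100 x 130 x 6 mm lying on the bench, bystander; origin centre of underside
- post: steel rod 13 mm across on a round black foot 32 mm across, 83 mm tall, bystander; origin centre of underside
- jar: amber glass jar with black lid, 56 mm across, 85 mm tall, bystander; origin centre of underside
- tray: open blue plastic sorting tray 110 x 150 x 30 mm, bystander; origin centre of underside
- driver: screwdriver with red handle, 170 mm long, lying, bystander; its length along its own x axis
- magbase: black magnetic base 50 x 60 x 50 mm with a thin steel rod on top (130 mm tall in all), bystander; origin centre of underside
Mind the look-alikes: they are no part of the job. Leave any pink, purple or yellow look-alike of the block alone.

How it is judged:
By the outcome, as a careful person would: the job done as asked, in the order asked, and still so for the second after the job is handed in, while the arm keeps its last pose, push and grip.
It also fails if it takes over 45 s, if anything falls off the work surface, if the arm or the gripper's body presses on something with over 40 N, if the wrist force passes 120 N, or if a joint passes its speed limit or range.

## Working session

There is one attempt and no reset: what is moved stays moved. The work goes in short steps, Python scripts to look and compute and a shell command to move; the robot and the scene stay as the last step left them, time stands still between calls to the robot, and variables do not carry over. Pictures are saved under pics/ and viewed, on a budget of 10 in all, crops included, one or two more only if the job needs it, and the job is handed in when it is done.

```bash
mkdir -p pics; ls
cat > h.py <<'E'
import numpy as np, cv2
from plant import env
def K(s): return np.array([[s['fx'],0,s['cx']],[0,s['fy'],s['cy']],[0,0,1.]])
def ray(s,u,v):
    d=np.array([s['k1'],0,0,0,0.])
    p=cv2.undistortPoints(np.array([[[u,v]]],float),K(s),d)[0,0]
    E=np.array(s['extrinsics']); return E[:3,3],E[:3,:3]@np.array([p[0],-p[1],-1.])
def onz(s,u,v,z):
    o,d=ray(s,u,v); return o+d*(z-o[2])/d[2]
def cloud(s):
    h,w=s['depth'].shape; g=np.stack(np.meshgrid(np.arange(w),np.arange(h)),-1).reshape(-1,1,2).astype(float)
    p=cv2.undistortPoints(g,K(s),np.array([s['k1'],0,0,0,0.]))[:,0]
    c=np.c_[p[:,0],-p[:,1],-np.ones(len(p))]*s['depth'].reshape(-1,1)
    E=np.array(s['extrinsics']); return (c@E[:3,:3].T+E[:3,3]).reshape(h,w,3)
def save(s,n): cv2.imwrite('pics/'+n,cv2.cvtColor(s['pixels'],cv2.COLOR_RGB2BGR))
E
python3 - <<'E'
from h import *
import pickle
S={n:env.snapshot(n) for n in ('scene','top')}
pickle.dump(S,open('s0.pkl','wb'))
for n,s in S.items(): save(s,n+'0.png'); print(n,s['k1'],s['fx'],np.round(s['extrinsics'],3).tolist())
o=env.observe(); print({k:np.round(v,3).tolist() for k,v in o.items()})
E
```

```text
pics
scene -0.08771346258604817 386.5506494102935 [[-0.738, -0.4, 0.544, 1.156], [0.675, -0.415, 0.611, 0.807], [-0.018, 0.817, 0.576, 0.814], [0.0, 0.0, 0.0, 1.0]]
top 0.015118424545295934 451.47759428600966 [[-0.015, 0.992, -0.124, 0.291], [-1.0, -0.014, 0.003, 0.038], [0.001, 0.124, 0.992, 1.743], [0.0, 0.0, 0.0, 1.0]]
{'time': 0.1, 'joint_positions': [1.179, 0.412, -0.013, 1.597, 0.006, 1.134, -0.082], 'qd': [-0.0, -0.002, -0.0, -0.003, -0.002, -0.0, 0.0], 'joint_efforts': [0.003, -60.184, 0.685, -30.009, 0.014, 0.006, 0.0], 'position': [0.199, -0.592, 0.231], 'tool_rot': [-0.001, 0.987, 0.161, -0.0], 'ft_force': [0.208, 0.822, -0.726], 'ft_torque': [-0.038, 0.017, 0.042], 'width': 0.086}
```

View pics/top0.png

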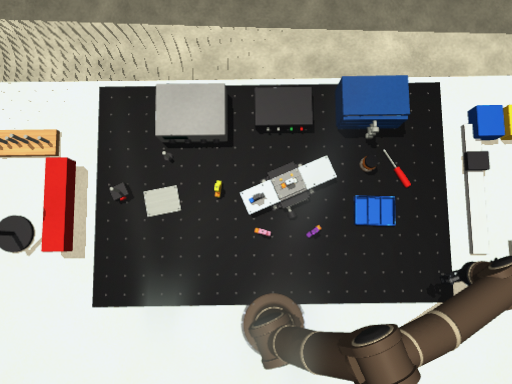

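View pics/scene0.png

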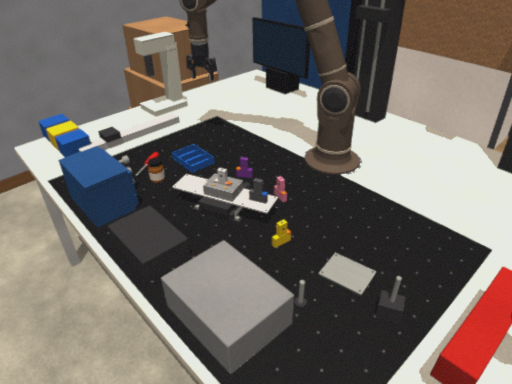

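Top view: the stage is at about (288,183), with the aluminium block in the grey nest. The other candidates are the blue-marked spare at (257,198), yellow at (218,188), pink at (262,232) and purple at (313,231). Only the block in the nest fits the description: bare aluminium, orange mark, in the pocket. I'll confirm it in one enlarged crop and measure.

Run:
```python
from h import *
import pickle
S=pickle.load(open('s0.pkl','rb'))
a=S['top']['pixels'][145:220,235:345]; b=S['scene']['pixels'][155:220,170:280]
f=lambda im:cv2.resize(im,(770,int(im.shape[0]*7)*6//7 if 0 else 300),interpolation=cv2.INTER_CUBIC)
cv2.imwrite('pics/crop1.png',cv2.cvtColor(np.vstack([cv2.resize(a,(440*1,300),interpolation=3),cv2.resize(b,(440,260),interpolation=3)]),cv2.COLOR_RGB2BGR))
for n,zs in (('top',.102),('scene',.102)):
    s=S[n]; hsv=cv2.cvtColor(s['pixels'],cv2.COLOR_RGB2HSV); P=cloud(s)
    m=((hsv[...,0]<20)&(hsv[...,0]>4)&(hsv[...,1]>140)&(hsv[...,2]>120)).astype(np.uint8)
    nn,l,st,c=cv2.connectedComponentsWithStats(m)
    for i in range(1,nn):
        if st[i,4]>2 : print(n,c[i].round(1),st[i,4],onz(s,*c[i],zs).round(4),np.median(P[l==i],0).round(4))
    if n=='top':
        # wings
        r=(abs(P[...,2]-.06)<.012)&(hsv[...,1]<50)&(hsv[...,2]>150); r[:140]=0;r[225:]=0;r[:,:230]=0;r[:,350:]=0
        v,u=np.nonzero(r); q=np.array([onz(s,x,y,.06)[:2] for x,y in zip(u,v)]).astype(np.float32)
        print('wing',len(q),cv2.minAreaRect(q))
    # tab top z~.148, nest top .096
    for z,t in ((.148,.006),(.096,.004)):
        r=(abs(P[...,2]-z)<t); X=P[r]; X=X[(X[:,0]>.35)&(X[:,0]<.75)&(abs(X[:,1])<.25)]
        if len(X)>4: print(n,z,len(X),cv2.minAreaRect(X[:,:2].astype(np.float32)),X.mean(0))
```

```text
top [ 56. 132.] 3 [0.7195 0.7932 0.102 ] [0.7407 0.8275 0.0272]
top [  8.8 145.8] 21 [0.6697 0.9637 0.102 ] [0.6857 1.0048 0.0309]
top [ 19.1 144.8] 20 [0.6726 0.9263 0.102 ] [0.6896 0.9665 0.0294]
top [ 30.4 145.8] 25 [0.6685 0.8847 0.102 ] [0.6854 0.9221 0.0294]
top [ 40.8 145.2] 23 [0.6704 0.8468 0.102 ] [0.6878 0.8826 0.03  ]
top [ 50.2 144.4] 17 [0.6728 0.8125 0.102 ] [0.6904 0.8458 0.0282]
top [  0.8 147.4] 12 [0.6638 0.9925 0.102 ] [0.6805 1.0352 0.0293]
top [ 55. 147.] 3 [0.6628 0.7946 0.102 ] [0.6797 0.8284 0.0284]
top [ 49.6 153.4] 17 [0.639  0.8132 0.102 ] [0.6521 0.8455 0.0305]
top [  2.5 155. ] 6 [0.6353 0.9849 0.102 ] [0.6526 1.0305 0.0195]
top [ 21.5 155. ] 6 [0.6344 0.9157 0.102 ] [0.6522 0.9612 0.0169]
top [ 29.5 154. ] 8 [0.6377 0.8867 0.102 ] [0.6532 0.9242 0.0282]
top [ 39. 154.] 3 [0.6373 0.852  0.102 ] [0.6526 0.8903 0.0294]
top [283.7 185.3] 13 [ 0.5079 -0.0468  0.102 ] [ 0.5055 -0.0477  0.1023]
top [216.9 193.8] 22 [0.4801 0.198  0.102 ] [0.4872 0.2044 0.0339]
top [318.5 226.7] 13 [ 0.3548 -0.17    0.102 ] [ 0.3601 -0.1796  0.0321]
top [256.1 229.9] 20 [0.3465
[... 463 characters left out ...]
0.09595617]
scene [237.8 168. ] 10 [ 0.4299 -0.0857  0.102 ] [ 0.358  -0.1738  0.0317]
scene [154.9 169.1] 22 [ 0.6447 -0.2851  0.102 ] [ 0.6141 -0.3536  0.0566]
scene [228.1 182.5] 15 [ 0.5121 -0.0388  0.102 ] [ 0.5119 -0.0383  0.1013]
scene [283.4 192.2] 17 [0.4206 0.126  0.102 ] [0.3477 0.0611 0.032 ]
scene [287.9 231.2] 18 [0.5462 0.2644 0.102 ] [0.4872 0.2139 0.0328]
scene 0.148 34 ((0.49429476261138916, -0.010786116123199463), (0.020614970475435257, 0.13658620417118073), 27.053356170654297) [ 0.51820429 -0.05471937  0.14576788]
scene 0.096 407 ((0.498918354511261, -0.01215142011642456), (0.08476830273866653, 0.2155870646238327), 24.619213104248047) [ 0.51781171 -0.03997041  0.09500196]
```

View pics/crop1.png

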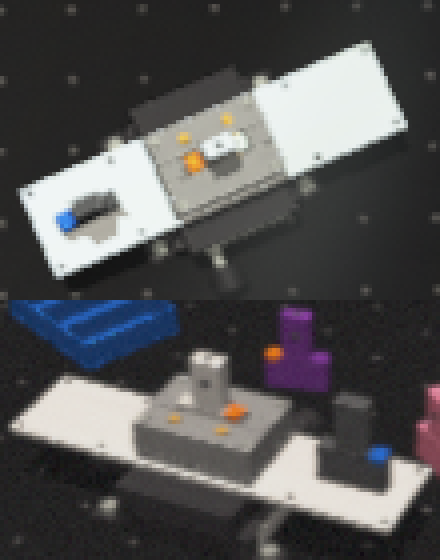

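The crop confirms it: bare aluminium with an orange mark at the world +y end, standing in the grey nest. The stage yaw is 22.6° and its centre is about (0.518, -0.066). Now I'll move above it.

```bash
python3 -m crank '[[0.3,-0.25,-0.13,0,0,0],[0.55,-0.45,-0.13,0,0,0],[0.78,-0.66,-0.13,0,0,0],[0.78,-0.66,-0.13,0,0,0],[0.78,-0.66,-0.13,0,0,0]]' 1
python3 -m crank '[[0.3,-0.25,0,0,0,0],[0.55,-0.45,0,0,0,0],[0.78,-0.66,0,0,0,0],[0.78,-0.66,0,0,0,0],[0.78,-0.66,0,0,0,0]]'
python3 -m crank '[[0.3,-0.25,0,0,0,0],[0.55,-0.45,0,0,0,0],[0.78,-0.66,0,0,0,0],[0.78,-0.66,0,0,0,0],[0.78,-0.66,0,0,0,0]]'
```

```text
time: 0.6
position: [0.2794, -0.4601, 0.251]
tool_rot: [0.0, 0.987, 0.163, 0.0]
ft_force: [0.4, -1.3, 0.5]
width: 0.0852
time: 1.1
position: [0.3577, -0.3308, 0.2507]
tool_rot: [0.0, 0.987, 0.162, -0.0]
ft_force: [-0.7, -1.3, 0.0]
width: 0.0859
time: 1.6
position: [0.4371, -0.2006, 0.2505]
tool_rot: [0.0, 0.987, 0.161, -0.0]
ft_force: [-1.0, -0.5, 1.1]
width: 0.0852
```

```bash
python3 -m crank '[[0.3,-0.25,0,0,0,0],[0.55,-0.45,0,0,0,-0.034],[0.79,-0.67,0,0,0,-0.034],[0.79,-0.67,0,0,0,-0.034],[0.79,-0.67,0,0,0,-0.034],[0.79,-0.67,0,0,0,-0.034]]'
python3 - <<'E'
from h import *
import pickle
s=env.snapshot('wrist'); t=env.snapshot('top'); pickle.dump((s,t),open('w1.pkl','wb')); save(s,'w1.png')
print(np.round(s['extrinsics'],3).tolist(),s['k1'],s['fx'])
E
```

```text
time: 2.2
position: [0.5168, -0.0698, 0.2503]
tool_rot: [0.0, 0.981, 0.194, -0.001]
ft_force: [0.5, -0.5, 0.1]
width: 0.0854
[[0.381, 0.89, 0.251, 0.579], [-0.925, 0.367, 0.104, -0.044], [0.001, -0.272, 0.962, 0.392], [0.0, 0.0, 0.0, 1.0]] -0.04116897804059302 267.8552442081073
```

View pics/w1.png

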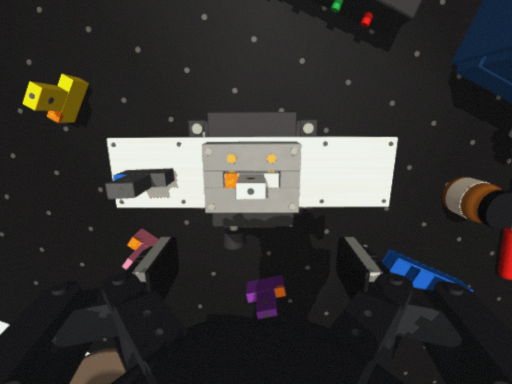

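The wrist view shows the tab top at about (250,190) with the orange mark at (231,181) to its left. The wings run level in the image, so the yaw is right. Next I'll measure the tab's exact pose.

Run:
```python
from h import *
import pickle
s,t=pickle.load(open('w1.pkl','rb'))
hsv=cv2.cvtColor(s['pixels'],cv2.COLOR_RGB2HSV); P=cloud(s)
def rect(n,mask,z):
    nn,l,st,c=cv2.connectedComponentsWithStats(mask.astype(np.uint8)); i=1+st[1:,4].argmax()
    v,u=np.nonzero(l==i); q=np.array([onz(s,x,y,z)[:2] for x,y in zip(u,v)]).astype(np.float32)
    r=cv2.minAreaRect(q); print(n,len(q),np.round(r[0],4),np.round(r[1],4),round(r[2],2),'depth med',np.median(P[l==i],0).round(4))
near=np.hypot(P[...,0]-.518,P[...,1]+.066)<.045
rect('tabtop',near&(P[...,2]>.14),.148)
near=np.hypot(P[...,0]-.518,P[...,1]+.066)<.08
rect('nest',near&(abs(P[...,2]-.096)<.012),.096)
rect('wings',(hsv[...,1]<60)&(hsv[...,2]>170)&(abs(P[...,2]-.06)<.01),.06)
m=near&(hsv[...,0]<20)&(hsv[...,1]>150)&(hsv[...,2]>150)&(abs(P[...,2]-.102)<.02)
rect('mark',m,.102)
# edges of wing line angle
o=env.observe(); q=o['tool_rot']; print(np.degrees(2*np.arctan2(q[2],q[1])),o['position'])
```

```text
tabtop 22449 [ 0.3835 -0.1253] [0.1982 0.3613] 22.36 depth med [ 0.5273 -0.062   0.3376]
nest 5838 [ 0.5176 -0.063 ] [0.0785 0.1088] 22.43 depth med [ 0.5228 -0.0615  0.0956]
wings 11495 [ 0.5168 -0.0632] [0.0889 0.3588] 22.58 depth med [ 0.5356 -0.1279  0.0597]
mark 164 [ 0.5087 -0.0424] [0.0173 0.0133] 20.57 depth med [ 0.5091 -0.0414  0.102 ]
22.3857058348913 [ 0.51675886 -0.06934923  0.25058893]
```

Run:
```python
from h import *
import pickle
s,t=pickle.load(open('w1.pkl','rb'))
for n,s in (('wrist',s),('top0',pickle.load(open('s0.pkl','rb'))['top']),('scene0',pickle.load(open('s0.pkl','rb'))['scene'])):
    P=cloud(s); m=(np.hypot(P[...,0]-.518,P[...,1]+.066)<.04)&(abs(P[...,2]-.148)<.004)
    v,u=np.nonzero(m); q=np.array([onz(s,x,y,.148)[:2] for x,y in zip(u,v)]).astype(np.float32)
    r=cv2.minAreaRect(q); print(n,len(q),np.round(r[0],4),np.round(r[1],4),r[2],q.mean(0),np.median(P[m][:,2]),u.min(),u.max())
```

```text
wrist 497 [ 0.5171 -0.0625] [0.0156 0.0274] 22.394590377807617 [ 0.5173176  -0.06271799] 0.14752704390089003 235 264
top0 30 [ 0.5183 -0.0661] [0.0153 0.0278] 21.0897216796875 [ 0.5180216  -0.06564678] 0.14793325629121457 286 294
scene0 28 [ 0.5198 -0.057 ] [0.0184 0.0268] 45.80513381958008 [ 0.5211169  -0.05676319] 0.14604188742422913 218 226
```

```bash
python3 -m crank '[[0.018,-0.033,0.2,0,0,0],[0.018,-0.033,0.4,0,0,0],[0.018,-0.033,0.55,0,0,0],[0.018,-0.033,0.68,0,0,0],[0.018,-0.033,0.78,0,0,0],[0.018,-0.033,0.87,0,0,0],[0.018,-0.033,0.94,0,0,0],[0.018,-0.033,0.94,0,0,0],[0.018,-0.033,0.94,0,0,0]]' 0.3
python3 - <<'E'
from h import *
s=env.snapshot('wrist'); save(s,'w2.png')
E
```

```text
time: 3.2
position: [0.5182, -0.0609, 0.1101]
tool_rot: [0.0, 0.981, 0.196, 0.0]
ft_force: [-0.2, 0.1, 0.2]
width: 0.0556
```

View pics/w2.png

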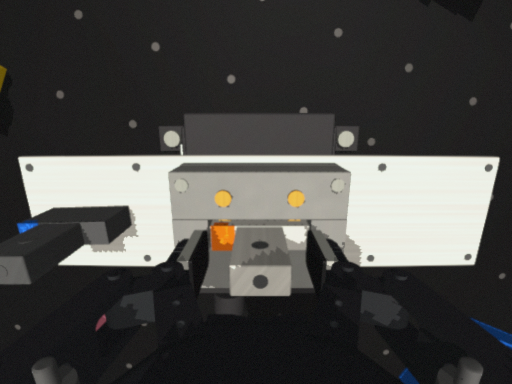

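The tab spans columns 231–290 and the finger pads are at about 207 and 308, so the tool is about 2 mm too far toward the orange end. I'll shift it and close.

```bash
python3 -m crank '[[0,0.012,0,0,0,0],[0,0.012,0,0,0,0]]'
python3 -m crank '[[0,0,0,0,0,0],[0,0,0,0,0,0],[0,0,0,0,0,0],[0,0,0,0,0,0],[0,0,0,0,0,0],[0,0,0,0,0,0]]' -0.6 60
python3 -c "
from h import *
o=env.observe();print({k:np.round(o[k],3).tolist() for k in('position','ft_force','ft_torque','width')})"
```

```text
time: 3.45
position: [0.5193, -0.0627, 0.1104]
tool_rot: [0.0, 0.981, 0.196, 0.001]
ft_force: [0.4, -0.0, 0.0]
width: 0.0554
time: 4.05
position: [0.5188, -0.0622, 0.1102]
tool_rot: [0.0, 0.981, 0.196, 0.0]
ft_force: [-1.0, 0.3, 5.7]
width: 0.0271
{'position': [0.519, -0.062, 0.11], 'ft_force': [-0.973, 0.341, 5.678], 'ft_torque': [0.035, 0.378, -0.041], 'width': 0.027}
```

```bash
cat > rock.py <<'E'
import sys, numpy as np
from scipy.spatial.transform import Rotation as R
L=42.
def pose(h,t):  # block-frame (x,y,z up) mm -> tool frame at start (y,z flipped)
    c=max((28-h)/2,0); a=np.radians(t)
    return np.array([0,(L-c)*np.sin(a),-(h+c+(L-c)*np.cos(a)-L)]),R.from_rotvec([a,0,0])
def rel(a,b):
    (p,r),(q,s)=pose(*a),pose(*b)
    return np.r_[r.inv().apply(q-p)/150,np.degrees((r.inv()*s).as_rotvec())/120].round(3)
pts=[tuple(map(float,x.split(','))) for x in sys.argv[1:]]
for b in pts[1:]: print(b,rel(pts[0],b)[[1,2,3]].tolist())
E
echo A; python3 rock.py 0,0 1.5,3.8 3,7.5
echo B; python3 rock.py 3,7.5 4,3.8 5,0 6,-3.8 7,-7.5
echo C; python3 rock.py 7,-7.5 8.2,-3.8 9.4,0 10.6,3.8 11.8,7.5
echo D; python3 rock.py 11.8,7.5 13,3.8 14.2,0 15.4,-3.8 16.6,-7.5
echo E; python3 rock.py 16.6,-7.5 17.8,-3.8 19,0 20.2,3.8 21.4,7.5
echo F; python3 rock.py 21.4,7.5 22.6,3.8 23.8,0 25,-3.8 26.2,-7.5
echo G; python3 rock.py 26.2,-7.5 29,-4 33,0 40,0
python3 -m crank '[[0,0,0,0,0,0],[0,0,0,0,0,0],[0,0,0,0,0,0]]' -1 110
```

```text
A
(1.5, 3.8) [0.013, -0.01, 0.032]
(3.0, 7.5) [0.026, -0.018, 0.063]
B
(4.0, 3.8) [-0.013, -0.006, -0.031]
(5.0, 0.0) [-0.027, -0.012, -0.063]
(6.0, -3.8) [-0.042, -0.016, -0.094]
(7.0, -7.5) [-0.056, -0.019, -0.125]
C
(8.2, -3.8) [0.014, -0.008, 0.031]
(9.4, 0.0) [0.029, -0.014, 0.063]
(10.6, 3.8) [0.045, -0.02, 0.094]
(11.8, 7.5) [0.061, -0.024, 0.125]
D
(13.0, 3.8) [-0.015, -0.007, -0.031]
(14.2, 0.0) [-0.032, -0.014, -0.063]
(15.4, -3.8) [-0.048, -0.019, -0.094]
(16.6, -7.5) [-0.065, -0.024, -0.125]
E
(17.8, -3.8) [0.016, -0.007, 0.031]
(19.0, 0.0) [0.034, -0.014, 0.063]
(20.2, 3.8) [0.051, -0.019, 0.094]
(21.4, 7.5) [0.069, -0.023, 0.125]
F
(22.6, 3.8) [-0.017, -0.007, -0.031]
(23.8, 0.0) [-0.036, -0.014, -0.063]
(25.0, -3.8) [-0.054, -0.019, -0.094]
(26.2, -7.5) [-0.073, -0.023, -0.125]
G
(29.0, -4.0) [0.019, -0.018, 0.029]
(33.0, 0.0) [0.042, -0.043, 0.063]
(40.0, 0.0) [0.048, -0.089, 0.063]
time: 4.35
position: [0.5189, -0.0622, 0.1103]
tool_rot: [0.0, 0.981, 0.196, 0.0]
ft_force: [-2.5, 0.2, 6.3]
width: 0.027
```

```bash
python3 -m crank '[[0,0.006,-0.005,0.016,0,0],[0,0.013,-0.01,0.032,0,0]]'
python3 -m crank '[[0,0.006,-0.004,0.016,0,0],[0,0.013,-0.008,0.031,0,0],[0,0.013,-0.008,0.031,0,0]]'
```

```text
time: 4.55
position: [0.5197, -0.0643, 0.1117]
tool_rot: [-0.033, 0.98, 0.197, -0.006]
ft_force: [-1.4, -0.5, 3.3]
width: 0.0268
time: 4.85
position: [0.5208, -0.0667, 0.1133]
tool_rot: [-0.065, 0.978, 0.195, -0.013]
ft_force: [-3.5, 0.3, 12.5]
width: 0.0266
```

```bash
python3 -m crank '[[0,-0.006,-0.003,-0.016,0,0],[0,-0.013,-0.006,-0.031,0,0],[0,-0.02,-0.009,-0.047,0,0],[0,-0.027,-0.012,-0.063,0,0],[0,-0.027,-0.012,-0.063,0,0]]'
python3 rock.py 5,0 6,-3.8 7,-7.5
```

```text
time: 5.35
position: [0.5191, -0.0632, 0.1142]
tool_rot: [0.001, 0.98, 0.197, 0.0]
ft_force: [3.4, -2.5, -7.6]
width: 0.0265
(6.0, -3.8) [-0.014, -0.006, -0.032]
(7.0, -7.5) [-0.027, -0.012, -0.063]
```

Run:
```python
from h import *
s=env.snapshot('wrist'); P=cloud(s)
im=s['pixels'][130:310,150:370]
a=cv2.resize(im,(660,540),interpolation=3); cv2.imwrite('pics/w3.png',cv2.cvtColor(a,4))
o=env.observe();print({k:np.round(o[k],3).tolist() for k in('position','ft_force','ft_torque','width')})
```

```text
{'position': [0.519, -0.063, 0.114], 'ft_force': [3.272, -2.881, -7.185], 'ft_torque': [-0.886, -0.884, -0.007], 'width': 0.026}
```

View pics/w3.png

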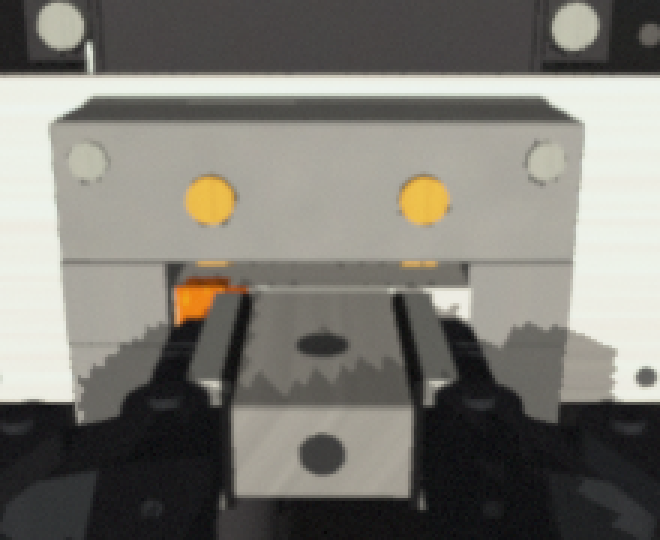

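The tab is centred between the pads (crop columns 245–400), both shoulders are visible, and the net pull is about 7 N against the 24 N the nest can take. I'll continue to the other side.

```bash
python3 -m crank '[[0,-0.007,-0.003,-0.016,0,0],[0,-0.014,-0.006,-0.032,0,0],[0,-0.02,-0.009,-0.048,0,0],[0,-0.027,-0.012,-0.063,0,0],[0,-0.027,-0.012,-0.063,0,0]]'
python3 -m crank '[[0,0.007,-0.004,0.016,0,0],[0,0.014,-0.008,0.031,0,0],[0,0.021,-0.011,0.047,0,0],[0,0.029,-0.014,0.063,0,0],[0,0.029,-0.014,0.063,0,0]]'
python3 rock.py 9.4,0 10.6,3.8 11.8,7.5
python3 rock.py 14.2,0 15.4,-3.8 16.6,-7.5
python3 rock.py 19,0 20.2,3.8 21.4,7.5
python3 rock.py 23.8,0 25,-3.8 26.2,-7.5
```

```text
time: 5.9
position: [0.5175, -0.0594, 0.1158]
tool_rot: [0.066, 0.978, 0.196, 0.013]
ft_force: [4.5, -3.7, -10.1]
width: 0.0267
time: 6.4
position: [0.5188, -0.0627, 0.1181]
tool_rot: [-0.001, 0.981, 0.196, -0.0]
ft_force: [3.6, 0.7, -10.1]
width: 0.0265
(10.6, 3.8) [0.015, -0.008, 0.032]
(11.8, 7.5) [0.029, -0.014, 0.063]
(15.4, -3.8) [-0.016, -0.007, -0.032]
(16.6, -7.5) [-0.032, -0.014, -0.063]
(20.2, 3.8) [0.017, -0.007, 0.032]
(21.4, 7.5) [0.034, -0.014, 0.063]
(25.0, -3.8) [-0.018, -0.007, -0.032]
(26.2, -7.5) [-0.036, -0.014, -0.063]
```

```bash
python3 -m crank '[[0,0.008,-0.004,0.016,0,0],[0,0.015,-0.008,0.032,0,0],[0,0.022,-0.011,0.048,0,0],[0,0.029,-0.014,0.063,0,0],[0,0.029,-0.014,0.063,0,0]]'
python3 -m crank '[[0,-0.008,-0.004,-0.016,0,0],[0,-0.015,-0.007,-0.031,0,0],[0,-0.023,-0.011,-0.047,0,0],[0,-0.032,-0.014,-0.063,0,0],[0,-0.032,-0.014,-0.063,0,0]]'
python3 -c "
from h import *
o=env.observe();print({k:np.round(o[k],3).tolist() for k in('position','ft_force','ft_torque','width')})"
```

```text
time: 6.9
position: [0.5203, -0.0662, 0.1202]
tool_rot: [-0.065, 0.978, 0.195, -0.013]
ft_force: [3.3, 2.6, -10.3]
width: 0.0268
time: 7.4
position: [0.5185, -0.0619, 0.1231]
tool_rot: [0.001, 0.98, 0.197, 0.0]
ft_force: [5.0, -0.5, -14.7]
width: 0.0267
{'position': [0.518, -0.062, 0.123], 'ft_force': [5.012, -0.51, -14.694], 'ft_torque': [-0.157, -1.346, -0.144], 'width': 0.027}
```

```bash
python3 -m crank '[[0,-0.008,-0.002,-0.016,0,0],[0,-0.016,-0.005,-0.032,0,0],[0,-0.024,-0.007,-0.048,0,0],[0,-0.032,-0.009,-0.063,0,0],[0,-0.032,-0.009,-0.063,0,0]]'
python3 rock.py 15.8,-7.5 16.5,-3.8 17.3,0 18.1,3.8 19,7.5
python3 - <<'E'
from h import *
s=env.snapshot('scene'); im=s['pixels'][130:220,170:280]
cv2.imwrite('pics/s4.png',cv2.cvtColor(cv2.resize(im,(660,540),interpolation=3),4))
E
```

```text
time: 7.9
position: [0.5167, -0.0576, 0.125]
tool_rot: [0.066, 0.978, 0.197, 0.013]
ft_force: [3.0, -0.7, -10.4]
width: 0.0269
(16.5, -3.8) [0.016, -0.004, 0.031]
(17.3, 0.0) [0.033, -0.008, 0.063]
(18.1, 3.8) [0.049, -0.01, 0.094]
(19.0, 7.5) [0.066, -0.013, 0.125]
```

View pics/s4.png

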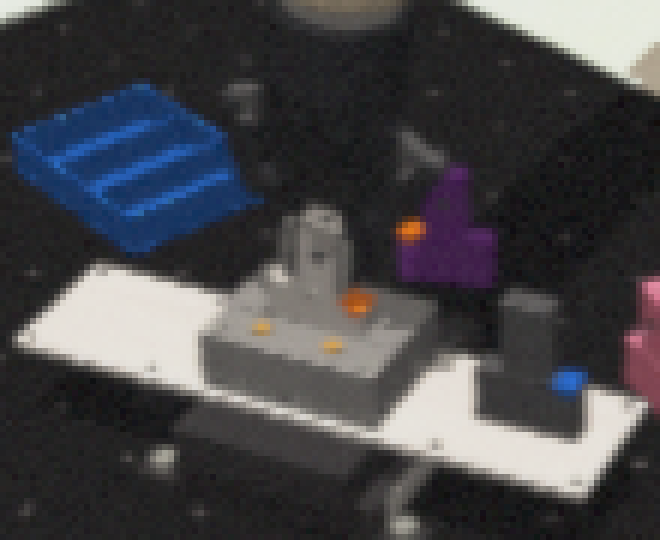

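The block is rising and tilted with its far end up; the orange mark is at crop pixel (357,303). The nest is seated and the pull is about 10 N. I'll keep rocking.

```bash
python3 -m crank '[[0,0.008,-0.002,0.016,0,0],[0,0.016,-0.004,0.031,0,0],[0,0.024,-0.007,0.047,0,0],[0,0.033,-0.01,0.063,0,0],[0,0.041,-0.012,0.079,0,0],[0,0.049,-0.014,0.094,0,0],[0,0.058,-0.016,0.11,0,0],[0,0.066,-0.018,0.125,0,0],[0,0.066,-0.018,0.125,0,0]]'
python3 rock.py 19.8,7.5 20.7,3.8 21.6,0 22.5,-3.8 23.4,-7.5
```

```text
time: 8.85
position: [0.5203, -0.0664, 0.1289]
tool_rot: [-0.065, 0.978, 0.195, -0.013]
ft_force: [1.5, 2.5, -7.3]
width: 0.0265
(20.7, 3.8) [-0.017, -0.005, -0.031]
(21.6, 0.0) [-0.035, -0.01, -0.063]
(22.5, -3.8) [-0.052, -0.013, -0.094]
(23.4, -7.5) [-0.07, -0.015, -0.125]
```

```bash
python3 -m crank '[[0,-0.008,-0.003,-0.016,0,0],[0,-0.017,-0.005,-0.031,0,0],[0,-0.026,-0.008,-0.047,0,0],[0,-0.035,-0.011,-0.063,0,0],[0,-0.044,-0.013,-0.079,0,0],[0,-0.052,-0.015,-0.094,0,0],[0,-0.061,-0.017,-0.11,0,0],[0,-0.07,-0.018,-0.125,0,0],[0,-0.07,-0.018,-0.125,0,0]]'
python3 rock.py 23.8,-7.5 24.7,-3.8 25.6,0 26.5,3.8 27.4,7.5
```

```text
time: 9.75
position: [0.5163, -0.0569, 0.1335]
tool_rot: [0.066, 0.978, 0.197, 0.013]
ft_force: [2.5, -0.9, -8.5]
width: 0.0267
(24.7, -3.8) [0.018, -0.005, 0.031]
(25.6, 0.0) [0.036, -0.01, 0.063]
(26.5, 3.8) [0.055, -0.013, 0.094]
(27.4, 7.5) [0.074, -0.014, 0.125]
```

```bash
python3 -m crank '[[0,0.009,-0.003,0.016,0,0],[0,0.018,-0.005,0.031,0,0],[0,0.027,-0.008,0.047,0,0],[0,0.036,-0.01,0.063,0,0],[0,0.045,-0.012,0.079,0,0],[0,0.055,-0.014,0.094,0,0],[0,0.064,-0.015,0.11,0,0],[0,0.074,-0.016,0.125,0,0],[0,0.074,-0.016,0.125,0,0]]'
python3 rock.py 27.6,7.5 29,3.8 30,0 31,-3.8 32,-7.5
```

```text
time: 10.65
position: [0.5214, -0.0688, 0.1377]
tool_rot: [-0.064, 0.979, 0.195, -0.012]
ft_force: [1.2, -2.4, -0.4]
width: 0.0266
(29.0, 3.8) [-0.019, -0.009, -0.031]
(30.0, 0.0) [-0.038, -0.013, -0.063]
(31.0, -3.8) [-0.058, -0.017, -0.094]
(32.0, -7.5) [-0.076, -0.02, -0.125]
```

```bash
python3 -m crank '[[0,-0.01,-0.005,-0.016,0,0],[0,-0.019,-0.009,-0.031,0,0],[0,-0.029,-0.011,-0.047,0,0],[0,-0.038,-0.013,-0.063,0,0],[0,-0.048,-0.015,-0.079,0,0],[0,-0.058,-0.017,-0.094,0,0],[0,-0.067,-0.019,-0.11,0,0],[0,-0.076,-0.02,-0.125,0,0],[0,-0.076,-0.02,-0.125,0,0]]'
python3 rock.py 32,-7.5 35,-3.8 38,0 42,0
```

```text
time: 11.55
position: [0.5163, -0.0557, 0.1421]
tool_rot: [0.065, 0.978, 0.197, 0.013]
ft_force: [-0.4, 0.2, -0.8]
width: 0.0266
(35.0, -3.8) [0.021, -0.019, 0.031]
(38.0, 0.0) [0.042, -0.037, 0.063]
(42.0, 0.0) [0.045, -0.064, 0.063]
```

```bash
python3 -m crank '[[0,0.01,-0.01,0.016,0,0],[0,0.021,-0.02,0.031,0,0],[0,0.032,-0.029,0.047,0,0],[0,0.042,-0.038,0.063,0,0],[0,0.044,-0.05,0.063,0,0],[0,0.045,-0.064,0.063,0,0],[0,0.045,-0.064,0.063,0,0],[0,0.045,-0.064,0.063,0,0]]'
python3 - <<'E'
from h import *
import pickle
s=env.snapshot('scene'); w=env.snapshot('wrist'); t=env.snapshot('top'); pickle.dump((s,w,t),open('e.pkl','wb'))
a=cv2.resize(s['pixels'][130:220,170:280],(400,330),interpolation=3); b=cv2.resize(w['pixels'],(400,300))
cv2.imwrite('pics/e.png',cv2.cvtColor(np.hstack([a[:300],b]),4))
S0=pickle.load(open('s0.pkl','rb'))['scene']
P0,P=cloud(S0),cloud(s)
# nest front-left top face depth compare & mark height
hsv=cv2.cvtColor(s['pixels'],cv2.COLOR_RGB2HSV)
m=(hsv[...,0]<16)&(hsv[...,1]>150)&(hsv[...,2]>120)&(np.hypot(P[...,0]-.51,P[...,1]+.045)<.05)&(P[...,2]>.11)
print('mark',m.sum(),np.median(P[m],0))
for n,Q in (('0',P0),('1',P)):
    k=(np.hypot(Q[...,0]-.518,Q[...,1]+.065)<.06)&(abs(Q[...,2]-.096)<.006); print('nest z',n,k.sum(),np.median(Q[k][:,2]))
o=env.observe();print({k:np.round(o[k],3).tolist() for k in('time','position','tool_rot','ft_force','ft_torque','width')})
E
```

```text
time: 12.35
position: [0.5186, -0.0617, 0.1521]
tool_rot: [0.0, 0.98, 0.197, 0.0]
ft_force: [-0.3, 0.4, -1.5]
width: 0.0265
mark 12 [ 0.51125775 -0.03912455  0.14256594]
nest z 0 368 0.09499048790088649
nest z 1 307 0.09456976466882894
{'time': 12.5, 'position': [0.519, -0.062, 0.152], 'tool_rot': [0.0, 0.98, 0.197, -0.0], 'ft_force': [-0.669, -0.32, -2.099], 'ft_torque': [0.054, -0.019, -0.01], 'width': 0.027}
```

View pics/e.png

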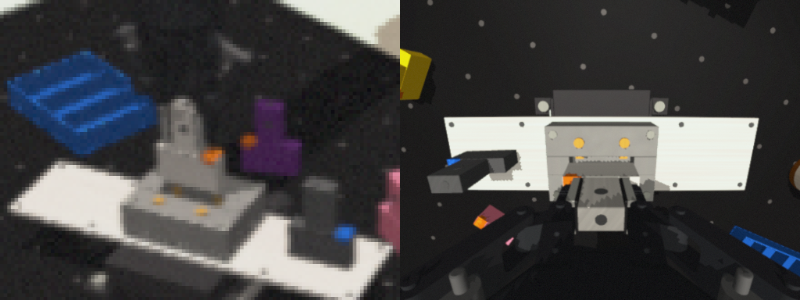

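The block is out, level, and held above the pocket with the mark at crop pixel (212,156). The mark rose 41 mm, so the clearance is about 13 mm. The nest is unmoved and the wrist force is just the block's weight. I'll let it settle and hand in.

```bash
python3 -m crank '[[0,0,0,0,0,0],[0,0,0,0,0,0],[0,0,0,0,0,0],[0,0,0,0,0,0],[0,0,0,0,0,0]]' && python3 -c "
from plant import env
print(abs(env.observe()['qd']).max() if hasattr(env.observe()['qd'],'max') else max(map(abs,env.observe()['qd']))); env.close_job()"
```

```text
time: 13.0
position: [0.5187, -0.0622, 0.152]
tool_rot: [0.0, 0.981, 0.196, -0.0]
ft_force: [-1.2, 0.3, -1.0]
width: 0.0266
0.0019828845498673668
the job is handed in; nothing more can be done
```

The block is free, and I handed the job in at 13.0 s with it still held upright and still, about 13 mm above the pocket.

**What I did:** I gripped the orange-marked block's tab across its 28 mm at 110 N. I rocked it about ±7.5° along its length, orange end first and then the other end. That took three and a half cycles while easing it up. The highest pull I saw was about 15 N, against the roughly 24 N that holds the nest. Forces were read only at the end of each move, so a brief higher peak would not show.

**Last checks:**
- **Height:** the orange mark rose 41 mm, which gives the 13 mm clearance.
- **Nest:** its top face read 94.6 mm, against 95.0 mm before, which is within measurement noise, so I take it as seated.
- **Hold:** the tool was level, the wrist force was about 1–2 N (roughly the block's weight), and the joints were still.
- **Surroundings:** the spare and the other objects visible in the last pictures looked undisturbed.

**Disagreement:** the cameras gave the tab's y position about 3 mm apart between the wrist and top views, and up to 9 mm apart including the scene view. I centred the grip from the wrist view instead.

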